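# Clamp the spine of a re-glued book

## Task

The green book in the blue repair clamp has just been re-glued along its spine. Stand its front cover open at about 60 degrees so that it does not stick, and leave it standing; then pump the orange trigger toward the black handle until the black pad meets the spine and its springs are pressed in about half way (6 of 12 mm), not crushing the book by pressing them much further, and finish while still holding the trigger squeezed at that pressure. Move the jaw only by the trigger, and leave the glue stick, the paper-clip tin and the tape roll where they are.

Things in the scene. Friction and masses are not known exactly. Their poses are not given: they have to be found in the camera images.
- clamp: book repair clamp fixed to the worktop, 8 mm plywood base. Origin on the worktop under the book's spine; +x is the way the jaw advances, z up. In order along +x: upright black handle, orange trigger, blue jaw on a toothed bar, book bed 200 mm wide with corner stops 34 mm high and a backstop 30 mm high at x = 120 to 130 mm. Blue side plates, top 86 mm, at x = -178 to -108 mm
- handle_grip (a point): middle of the rear face (away from the trigger) of the fixed upright handle, 130 mm above the worktop. The handle is 14 mm thick in the clamp's x, 26 mm wide, top 152 mm above the worktop
- trigger_grip (a point): point on the trigger's front face (toward the book), 130 mm above the worktop when released. Upright lever 10 mm thick, 20 mm wide, top 151 mm high, leaning 0.17 rad toward the book when released; pivot 75 mm above the worktop. Released, handle and trigger measure 50 mm over their outer faces at this height, squeezed 31 mm, so one hand from above spans both
- trigger (a joint): rad: 0 released, up to 0.34 fully squeezed toward the handle (the grip point moves 19 mm). A spring returns it. Squeezing takes about 5 N with the jaw running free, to about 12 N under pressure. A pawl pushes the jaw while squeezing and trails back freely on release: a full stroke advances the jaw about 8 to 10 mm
- jaw (a joint): advance of the jaw toward the book, m: 0 fully back to 0.052; starts between 0 and 0.020. Gap from pad to spine is about 0.0375 m less this value. Friction of 3.5 N alone holds it: unloaded it stays where pumped to, but when the trigger is let go a pressed pad pushes it back until its springs are in by only about 2.7 mm. No other release
- pad (a joint): how far the pad is pressed in on its springs, m: 0 free, 0.012 bottomed. 1.3 N per mm, so 0.006 is about 8 N on the spine
- pad_face (a point): centre of the face of the pad that meets the spine, 44 mm wide and 22 mm high, 26 mm above the worktop. It moves along the clamp's +x. Red pins between it and the blue jaw show how far it is still out (12 mm when free)
- book: green book, 118 mm from spine to fore edge, 170 mm long, 37 mm thick, 0.7 kg, lying loose between the stops of the clamp's bed with its spine toward the jaw. Origin at the centre of its underside, x from spine to fore edge along the clamp's x
- cover (a joint): angle of the front cover, rad: 0 shut flat, 1.05 is 60 degrees; opens up and over toward the jaw. Stiff hinge (0.12 N m): it stays where it is left. Starts ajar, 0.45 to 0.70
- cover_hinge (a point): middle of the cover's hinge line, along the top edge of the spine, 43 mm above the worktop; the hinge line runs along the clamp's y
- cover_edge (a point): middle of the free (fore) edge of the cover, 118 mm from the hinge; the cover is 3 mm thick and 170 mm wide. Pushed from outside and below it turns up about the hinge
- glue_stick: yellow glue stick with red cap, lying, 104 mm long, 25 mm across; bystander
- clip_tin: round grey tin of paper clips, 72 mm across, 26 mm high; bystander
- tape_roll: roll of beige tape lying flat, 96 mm across, 25 mm high; bystander
Not all that is in view belongs to the job. There is more than one size of the book; the job needs the larger.

How it is judged:
On the way, in this order (a step that is already met when the one before it is completed fails the run):
1. the cover stands open at 60 degrees, give or take 10, and the fingers have left it (value of joint cover between 0.873 and 1.222 rad and contact force between the fingers and book below 0.1 N), for 0.2 s.
2. the trigger has been pumped until the pad presses on the spine (value of joint pad above 0.001 m and contact force between pad and book above 0.5 N and value of joint trigger above 0.02 rad), for 0.1 s.
At the end, for the whole second after the job is handed in: the cover stands at 60 degrees give or take 10; the pad is on the spine with its springs pressed in by 4 to 8 mm (more than 3 N on the book); the fingers still hold the trigger squeezed (more than 1 N on it) (value of joint cover between 0.873 and 1.222 rad and value of joint pad between 0.004 and 0.008 m and contact force between pad and book above 3 N and contact force between the fingers and trigger above 1 N and value of joint trigger above 0.02 rad); the arm keeps its last pose, push and grip.
It fails at once if the book is crushed: the pad's springs pressed in by more than 9.5 mm (value of joint pad above 0.0095 m).
It fails at once if the robot pushes the jaw or its pad directly (contact force between any of the fingers, the arm and jaw above 1.5 N).
It fails at once if a bystander is moved by more than 3 cm (distance of any of glue_stick, clip_tin, tape_roll from where it was at the start of the episode above 0.03 m).
It also fails if it takes over 61 s, if anything falls off the work surface, if the arm or the gripper's body presses on something with over 40 N, if the wrist force passes 120 N, or if a joint passes its speed limit or range.

## Robot

A 7-joint arm with a two-finger parallel gripper is mounted at the origin on a cart in front of the work surface, level with it; the furniture and walls round the work are solid. World frame = base frame: x ahead of the robot, y to its left, z up, the work surface at z = 0. Lengths are in m, angles in rad, forces in N, time in s.
With the tool pointing down it reaches from about 0.425 to 0.95 m from the base axis. Payload 4.7 kg.
Tool frame: the origin (TCP) lies between the finger pads; the fingertips stand 25 mm ahead of it and the grasp point (between the pads) lies 6 mm ahead of it; z points along the fingers, y is the line along which they close (so a half turn about z gives the same grasp; the last joint's range is limited). The gripper opens to 85 mm and grips with 20 to 120 N. Pads are 22 mm wide; open, the fingers measure 114 mm over their backs; the gripper's body (76 mm by 85 mm) begins 54 mm behind the grasp point. The pads swing forward as they close: fully open they stand 13 mm farther back than shut.
Start: joints at [-1.203, 0.469, -0.049, 1.532, 0.024, 1.141, -0.082], TCP at [0.261, 0.623, 0.256] pointing down, gripper open.
Joint ranges: [-2.59, 2.59], [-0.33, 1.99], [-1.39, 1.29], [0.1, 2.45], [-1.04, 4.18], [0.21, 1.99], [-2.66, 2.66]. Speed limits (rad/s): [2.57, 2.57, 3.14, 3.14, 3.14, 3.14, 3.14].

## Interface

Orientations are given as a 3x3 rotation matrix whose columns are the frame's x, y, z axes.
In Python, from rig import * gives the robot as it stands. Calls block until the motion is done:
- movep(position, orientation): joint-space move of the TCP to a pose.
- move_l(position, attitude=None, feed=0.15, until_force=None): straight line of the TCP; attitude=None keeps the orientation; feed is the mean speed in m/s. With until_force (N) it stops when the force on the tool has changed by that much, and returns True; else False.
- move_joints(angles): joint-space move.
- command_gripper(opening, newtons=None): finger opening in m; newtons is the grip in N (None keeps the last); returns when the fingers have stopped.
- sleep(seconds).
- inverse_kinematics(position, orientation): joint angles nearest the present ones, or None.
- sense(): the state.
- camera(name): name is "scene" or "side" or "wrist"; returns (picture, depth): 480x640x3 uint8, red, green, blue; 480x640 float32, m along the optical axis (not along the pixel's ray), 0 where there is no reading.
- camera_params(name): a dict with "K" (3x3 intrinsics, pixels), "position" and "rotation" of the camera in the world; the wrist camera has in their place "tool_from_camera" (4x4, takes a point from camera to tool coordinates, whose origin is the TCP and whose axes are the flange's). Camera axes: x right, y down, z forward; pixel columns grow to the right and rows downward; lengths in m; the calibration is good to about 2 mm. A picture is of the moment at which its call begins: read the wrist's pose just before it. camera_params takes no time and is no camera call.
A pose or a line that the arm cannot do raises Unreachable and nothing moves.
- finish_job(): hands the job in; it is judged then, once.
The state is a dict: "time_s": time; "joint_pos": joint angles; "qd": joint speeds; "joint_efforts": joint torques, N m; "position": TCP position; "tcp_rot": TCP orientation; "wrist_force": force on the tool from outside, world axes, zero at the start; "ft_torque": the same for the moment, N m; "finger_gap": finger opening in m; "gripper_force": force on a finger pad.
Only numpy, scipy, OpenCV 4.12 (cv2) and the standard library are available. Lean on these libraries where they do the work, as an engineer would, in place of code of your own. Each camera call takes 0.05 s, during which the arm holds its last target. There are 200 camera calls.

## Working session

There is one attempt and no reset: what is moved stays moved. The work goes in short steps, each a Python script; the robot and the scene stay as the last script left them, time stands still between calls to the robot, and variables do not carry over. Pictures are saved under pics/ and viewed, at most 10 in all, crops included, and the job is handed in when it is done.

```bash
ls; mkdir -p pics
cat > h.py <<'E'
from rig import *
import numpy as np, cv2
def snap(n,f):
    s=sense(); p,d=camera(n); cv2.imwrite(f'pics/{f}.png',p[:,:,::-1]); np.save(f'pics/{f}.npy',d)
    c=camera_params(n)
    if n=='wrist':
        T=np.eye(4);T[:3,:3]=s['tcp_rot'];T[:3,3]=s['position'];T=T@np.array(c['tool_from_camera'])
    else:
        T=np.eye(4);T[:3,:3]=c['rotation'];T[:3,3]=c['position']
    np.savez(f'pics/{f}.npz',K=c['K'],T=T,d=d,p=p); return s
def world(f,uv):
    z=np.load(f'pics/{f}.npz');K,T,d=z['K'],z['T'],z['d'];o=[]
    for u,v in uv:
        w=d[v-1:v+2,u-1:u+2];w=w[w>0];dd=np.median(w) if len(w) else 0
        pc=np.linalg.inv(K)@[u,v,1]*dd;o.append((T@np.r_[pc,1])[:3])
    return np.array(o)
def cloud(f):
    z=np.load(f'pics/{f}.npz');K,T,d=z['K'],z['T'],z['d']
    v,u=np.mgrid[:480,:640];P=np.stack([(u-K[0,2])/K[0,0]*d,(v-K[1,2])/K[1,1]*d,d],-1)
    return P@T[:3,:3].T+T[:3,3],z['p'],d>0
E
python3 - <<'E'
from h import *
np.set_printoptions(precision=3,suppress=True)
print(snap('scene','sc'));snap('side','sd')
for n in('scene','side'):print(camera_params(n))
a=cv2.imread('pics/sc.png');b=cv2.imread('pics/sd.png')
E
```

```text
pics
{'time_s': 0.0, 'joint_pos': array([-1.203,  0.469, -0.049,  1.534,  0.024,  1.141, -0.082]), 'qd': array([ 0.001, -0.001, -0.001, -0.001,  0.003,  0.001,  0.002]), 'joint_efforts': array([  0.   , -51.03 ,  -0.046, -23.772,   0.011,   0.008,   0.   ]), 'position': array([0.261, 0.622, 0.255]), 'tcp_rot': array([[-0.922,  0.386, -0.001],
       [ 0.386,  0.922, -0.002],
       [-0.   , -0.002, -1.   ]]), 'wrist_force': array([-0.224, -0.704,  0.713]), 'ft_torque': array([0.01 , 0.013, 0.047]), 'gripper_force': 0.0, 'finger_gap': 0.08520455518783188}
{'K': array([[583.778,   0.   , 318.069],
       [  0.   , 583.778, 251.99 ],
       [  0.   ,   0.   ,   1.   ]]), 'position': array([-0.605, -0.823,  1.152]), 'rotation': array([[ 0.599, -0.488,  0.635],
       [-0.801, -0.377,  0.465],
       [ 0.012, -0.787, -0.616]])}
{'K': array([[549.954,   0.   , 331.573],
       [  0.   , 549.954, 228.704],
       [  0.   ,   0.   ,   1.   ]]), 'position': array([0.401, 1.176, 0.61 ]), 'rotation': array([[-0.994, -0.054,  0.092],
       [-0.106,  0.382, -0.918],
       [ 0.014, -0.923, -0.386]])}
```

View pics/sc.png

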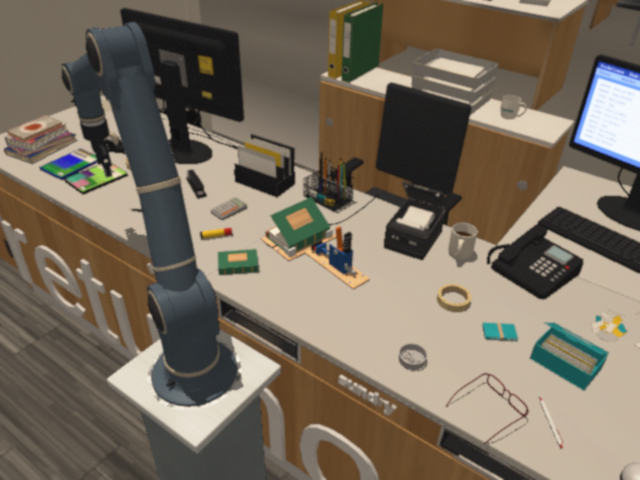

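View pics/sd.png

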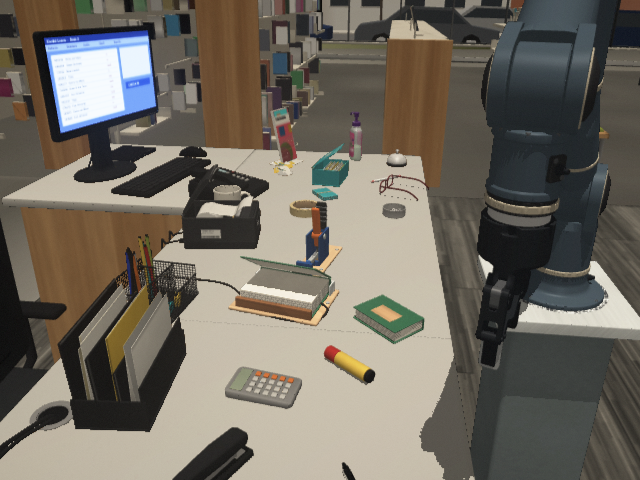

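Two green books are in view: the one in the clamp at scene (300,225), and a loose one at (238,261). The first fits the description, being larger, with its cover ajar and lying in the clamp bed. I'll check it in an enlarged crop and measure from that.

Run:
```python
from h import *
np.set_printoptions(precision=4,suppress=True)
a=cv2.imread('pics/sc.png')[190:295,220:380];b=cv2.imread('pics/sd.png')[190:340,220:440]
b=cv2.resize(b,(800,int(800*150/220)),interpolation=cv2.INTER_CUBIC)
a=cv2.resize(a,(800,525),interpolation=cv2.INTER_CUBIC)
cv2.imwrite('pics/cropa.png',a);
for f,(u0,v0,u1,v1) in dict(sc=(220,190,380,295),sd=(220,190,440,340)).items():
    P,p,ok=cloud(f);m=np.zeros_like(ok);m[v0:v1,u0:u1]=1;m&=ok
    hsv=cv2.cvtColor(p,cv2.COLOR_RGB2HSV);H,S,V=[hsv[...,i].astype(int) for i in range(3)]
    for n,c in dict(blue=(H>100)&(H<125)&(S>110),orange=(H>4)&(H<14)&(S>180),green=(H>65)&(H<95)&(S>90),
      wood=(H>8)&(H<25)&(S>60)&(P[...,2]>.003)&(P[...,2]<.014),black=(V<60)&(P[...,2]>.1)).items():
        q=P[m&c];print(f,n,len(q))
        if len(q):
            print(np.percentile(q,[2,50,98],axis=0))
            if n=='wood':
                r=cv2.minAreaRect((q[:,:2]*1000).astype(np.float32));print(r)
```

```text
sc blue 379
[[ 0.5316 -0.0895  0.0154]
 [ 0.5446 -0.0606  0.0414]
 [ 0.579   0.0347  0.0857]]
sc orange 85
[[ 0.4659 -0.062   0.013 ]
 [ 0.5539 -0.0495  0.1121]
 [ 0.5632  0.3443  0.1478]]
sc green 1594
[[0.3246 0.076  0.0115]
 [0.5551 0.1437 0.0541]
 [0.8115 0.2436 0.1084]]
sc wood 1019
[[ 0.4938 -0.1496  0.0032]
 [ 0.5401  0.0222  0.0082]
 [ 0.724   0.4229  0.0135]]
((602.0239868164062, 174.87042236328125), (539.9595336914062, 487.2779541015625), 37.08281707763672)
sc black 81
[[ 0.5362 -0.0906  0.1016]
 [ 0.5449 -0.085   0.1278]
 [ 0.5573 -0.0765  0.153 ]]
sd blue 89
[[ 0.538  -0.074   0.0126]
 [ 0.5651  0.0141  0.0416]
 [ 0.5924  0.0436  0.0882]]
sd orange 25
[[ 0.5522 -0.0468  0.0787]
 [ 0.5624 -0.0427  0.0822]
 [ 0.5697 -0.0315  0.1511]]
sd green 1089
[[ 0.3192 -0.5622  0.0023]
 [ 0.3828  0.2077  0.0272]
 [ 0.6124  0.2679  0.0298]]
sd wood 1173
[[ 0.4984 -0.4359  0.0035]
 [ 0.5554  0.1887  0.0084]
 [ 0.712   0.2341  0.0134]]
((657.5647583007812, -202.5592041015625), (851.52001953125, 391.7667541503906), 84.14407348632812)
sd black 96
[[ 0.5421 -0.0781  0.1021]
 [ 0.5496 -0.0727  0.1339]
 [ 0.5627 -0.0674  0.1523]]
```

View pics/cropa.png

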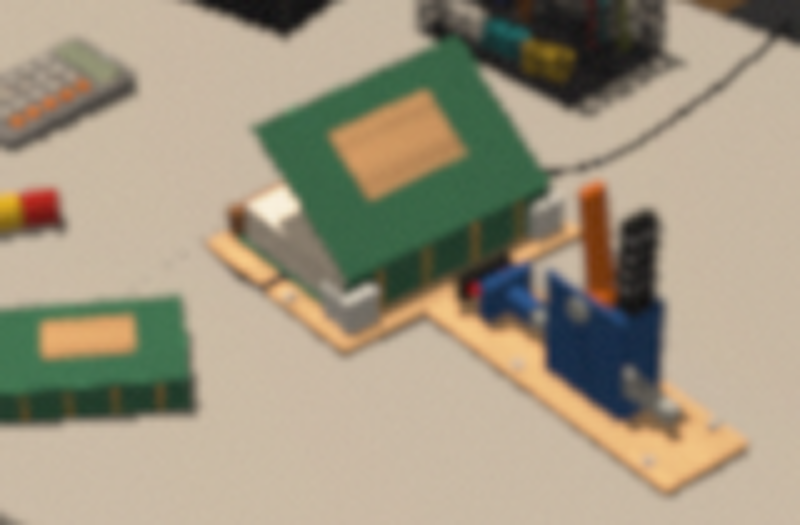

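The crop confirms it: the larger book is in the clamp, cover ajar, with the hinge edge facing the jaw. Next is a wrist view from above for accuracy.

Run:
```python
from h import *
np.set_printoptions(precision=4,suppress=True)
s=sense();print(camera_params('wrist'))
move_l([0.261,0.622,0.42])
a=np.deg2rad(78);R=np.c_[[-np.sin(a),np.cos(a),0],[np.cos(a),np.sin(a),0],[0,0,-1]]
print(np.linalg.det(R))
movep([0.56,0.03,0.42],R)
sleep(.3)
s=snap('wrist','w1');print(s['time_s'],s['position'],s['joint_pos'])
```

```text
{'K': array([[421.0799,   0.    , 317.2049],
       [  0.    , 421.0799, 237.5698],
       [  0.    ,   0.    ,   1.    ]]), 'tool_from_camera': array([[-0.0007, -0.9664, -0.2572,  0.0654],
       [ 1.    , -0.001 ,  0.0011, -0.0005],
       [-0.0014, -0.2572,  0.9664, -0.1183],
       [ 0.    ,  0.    ,  0.    ,  1.    ]])}
0.9999999999999999
4.0 [0.56   0.0304 0.42  ] [-0.5245  0.1824  0.4758  1.5877 -0.0845  1.3921  1.3215]
```

View pics/w1.png

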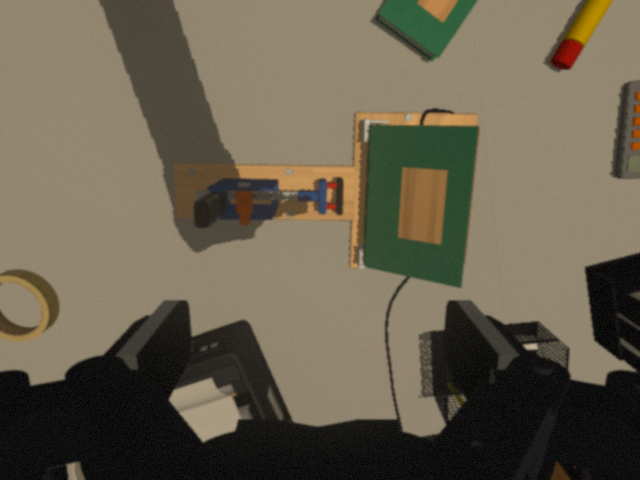

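The wrist view shows the tongue at (175–352, 165–220), the bed's front edge at x≈354, the trigger (orange) at (244,205), the handle (black) at (208,207), and the pad at (337,196). The cover spans hinge x≈367 to free edge x≈470. Fitting the frame now.

Run:
```python
from h import *
np.set_printoptions(precision=4,suppress=True)
P,p,ok=cloud('w1');u=np.mgrid[:480,:640];vv,uu=u
hsv=cv2.cvtColor(p,cv2.COLOR_RGB2HSV);H,S,V=[hsv[...,i].astype(int) for i in range(3)]
box=(uu>165)&(uu<490)&(vv>100)&(vv<300)&ok
print('table z',np.median(P[100:140,200:330,2]))
wood=box&(P[...,2]>.004)&(P[...,2]<.013)&(H>8)&(H<25)&(S>80)
q=P[wood];print(len(q))
# tongue edges: for columns
t=wood&(uu<345)&(uu>178)
up=[];lo=[]
for c in range(185,345,4):
    r=np.where(t[:,c])[0]
    if len(r)>5: up.append(P[r[0],c]);lo.append(P[r[-1],c])
up,lo=np.array(up),np.array(lo)
for e in(up,lo):
    l=cv2.fitLine(e[:,:2].astype(np.float32),cv2.DIST_HUBER,0,.01,.01).ravel();print('edge',l,np.degrees(np.arctan2(l[1],l[0]))%180)
# bed front edge
e=[]
for r in list(range(118,160,3))+list(range(226,265,3)):
    c=np.where(wood[r])[0]
    if len(c): e.append(P[r,c[0]])
e=np.array(e);l=cv2.fitLine(e[:,:2].astype(np.float32),cv2.DIST_HUBER,0,.01,.01).ravel();print('bedfront',l,np.degrees(np.arctan2(l[1],l[0]))%180)
g=box&(H>65)&(H<95)&(S>90)&(uu>355)&(vv>120)
q=P[g&(P[...,2]>.045)];c=q.mean(0);U,_,Vt=np.linalg.svd(q-c,full_matrices=False);n=Vt[2]*np.sign(Vt[2][2])
print('cover n',n,'angle',np.arccos(n[2]),np.degrees(np.arctan2(-n[1],-n[0])),c,np.percentile(q,[1,99],axis=0))
for a in [77,78,79,80]:
    a=np.deg2rad(a);X=np.array([np.cos(a),np.sin(a)]);Y=np.array([-X[1],X[0]])
    f=lambda m:np.percentile(np.c_[P[m][:,:2]@X,P[m][:,:2]@Y,P[m][:,2]],[2,50,98],axis=0)
    if abs(a-np.deg2rad(78))<.001:
        B=box&(uu<350)
        print('X,Y',X,Y)
        print('handle',f(B&(V<70)&(P[...,2]>.10)))
        print('orange',f(B&(H<14)&(S>150)&(P[...,2]>.10)))
        print('sideplates',f(B&(H>100)&(H<125)&(P[...,2]>.08)&(S>100)))
        print('jaw blue',f(B&(uu>300)&(H>100)&(H<125)&(S>100)))
        print('red',f(B&((H<6)|(H>172))&(S>120)&(uu>310)&(P[...,2]<.06)))
        print('padblack',f(B&(uu>330)&(uu<348)&(V<60)))
        print('cover',f(g&(P[...,2]>.03)))
        print('wood',f(wood))
        print('bed',f(wood&(uu>351)))
        print('tong',f(wood&(uu<345)))
for n,pt in dict(tape=(22,307),red=(567,53)).items(): print(n,world('w1',[pt]))
```

```text
table z 0.0006239850007261905
8565
edge [ 0.2188  0.9758  0.5298 -0.0248] 77.359375
edge [ 0.4426  0.8967  0.5771 -0.0432] 63.729492
bedfront [ 0.9753 -0.2209  0.5858  0.0707] 167.23773
cover n [-0.1247 -0.5549  0.8225] angle 0.6050083464110173 77.33388039221873 [0.5644 0.1726 0.1009] [[0.5249 0.1322 0.0752]
 [0.6862 0.1935 0.1119]]
X,Y [0.2079 0.9781] [-0.9781  0.2079]
handle [[ 0.0308 -0.569   0.1059]
 [ 0.0413 -0.5548  0.1462]
 [ 0.0441 -0.5443  0.1533]]
orange [[ 0.0682 -0.5658  0.1042]
 [ 0.0769 -0.5526  0.15  ]
 [ 0.082  -0.5479  0.1524]]
sideplates [[ 0.0874 -0.5422  0.0859]
 [ 0.0912 -0.5418  0.0867]
 [ 0.0942 -0.5409  0.0886]]
jaw blue [[ 0.1281 -0.5738  0.0333]
 [ 0.1509 -0.557   0.0422]
 [ 0.1545 -0.5415  0.0443]]
red [[ 0.1578 -0.574   0.0275]
 [ 0.1643 -0.5689  0.0296]
 [ 0.1695 -0.5432  0.0394]]
padblack [[ 0.1701 -0.5767  0.0357]
 [ 0.1724 -0.5578  0.0376]
 [ 0.1747 -0.5381  0.0395]]
cover [[ 0.2538 -0.6389  0.0784]
 [ 0.2891 -0.4985  0.1029]
 [ 0.3011 -0.4786  0.1116]]
wood [[-0.0293 -0.6289  0.0062]
 [ 0.1487 -0.5385  0.0086]
 [ 0.3241 -0.4615  0.0107]]
bed [[ 0.1912 -0.6438  0.0064]
 [ 0.2043 -0.4945  0.0087]
 [ 0.3348 -0.4603  0.011 ]]
tong [[-0.0311 -0.5911  0.0062]
 [ 0.0949 -0.5423  0.0085]
 [ 0.1774 -0.5236  0.0105]]
tape [[ 0.6486 -0.4057 -0.0006]]
red [[0.4774 0.3369 0.0251]]
```

```bash
cat >> h.py <<'E'
A=np.deg2rad(77.3);X=np.array([np.cos(A),np.sin(A),0]);Y=np.array([-X[1],X[0],0])
E
python3 - <<'E'
from h import *
np.set_printoptions(precision=4,suppress=True)
for fn in('w1','sc'):
    P,p,ok=cloud(fn);hsv=cv2.cvtColor(p,cv2.COLOR_RGB2HSV);H,S,V=[hsv[...,i].astype(int) for i in range(3)]
    C=np.stack([P@X,P@Y,P[...,2]],-1)
    reg=ok&(C[...,0]>-.05)&(C[...,0]<.36)&(C[...,1]>-.68)&(C[...,1]<-.42)
    x,y,z=C[...,0],C[...,1],C[...,2]
    def st(n,m):
        q=C[m&reg]
        print(fn,n,len(q));len(q)>3 and print(np.percentile(q,[3,50,97],axis=0))
    st('handle top',(V<75)&(z>.149)&(z<.158)&(x<.06))
    st('handle all',(V<75)&(z>.10)&(x<.06))
    st('orange top',(H<14)&(S>130)&(z>.148)&(z<.158))
    st('orange 120-135',(H<14)&(S>130)&(z>.120)&(z<.138))
    st('plates top',(H>100)&(H<125)&(S>90)&(z>.083)&(z<.092)&(x<.15))
    st('tongue',(z>.005)&(z<.012)&(x<.15)&(H>8)&(H<25)&(S>80))
    st('bed',(z>.005)&(z<.012)&(x>.18)&(H>8)&(H<25)&(S>80))
    st('stops grey',(z>.03)&(z<.037)&(x>.18)&(S<60))
    g=reg&(H>60)&(H<95)&(S>80)&(z>.04)&(x>.17)
    q=C[g];c=np.median(q,0);k=np.polyfit(q[:,0],q[:,2],1);r=q[:,2]-np.polyval(k,q[:,0]);q=q[abs(r)<.006];k=np.polyfit(q[:,0],q[:,2],1)
    print('cover',len(q),'ang',np.arctan(k[0]),'x at z=.0455',(.0455-k[1])/k[0]);print(np.percentile(q,[1,50,99],axis=0))
    st('pad',(V<60)&(x>.15)&(x<.19)&(z>.02)&(z<.045))
E
```

```text
w1 handle top 326
[[ 0.038  -0.5673  0.1494]
 [ 0.0442 -0.5563  0.1517]
 [ 0.0495 -0.5455  0.1535]]
w1 handle all 763
[[ 0.038  -0.5683  0.1063]
 [ 0.0481 -0.5543  0.1459]
 [ 0.0508 -0.5439  0.1532]]
w1 orange top 173
[[ 0.0804 -0.5649  0.1484]
 [ 0.0847 -0.5561  0.1508]
 [ 0.0888 -0.548   0.1524]]
w1 orange 120-135 31
[[ 0.077  -0.5502  0.1213]
 [ 0.0809 -0.5474  0.128 ]
 [ 0.0857 -0.5469  0.1367]]
w1 plates top 21
[[ 0.0734 -0.5411  0.0853]
 [ 0.0978 -0.5401  0.0866]
 [ 0.1026 -0.5397  0.0882]]
w1 tongue 4107
[[-0.0236 -0.5884  0.0065]
 [ 0.0701 -0.541   0.0085]
 [ 0.1464 -0.5228  0.0103]]
w1 bed 3653
[[ 0.1867 -0.6368  0.0067]
 [ 0.2076 -0.5186  0.0087]
 [ 0.3358 -0.4578  0.0107]]
w1 stops grey 254
[[ 0.2067 -0.6462  0.0314]
 [ 0.2099 -0.4865  0.0345]
 [ 0.224  -0.4684  0.0362]]
cover 251 ang 0.34846066276658455 x at z=.0455 0.144593425760052
[[ 0.2851 -0.6387  0.0949]
 [ 0.2869 -0.508   0.0972]
 [ 0.2887 -0.4761  0.0997]]
w1 pad 125
[[ 0.1769 -0.5739  0.0359]
 [ 0.1792 -0.5557  0.0376]
 [ 0.1813 -0.5365  0.0395]]
sc handle top 10
[[ 0.0334 -0.5587  0.1495]
 [ 0.0375 -0.5508  0.15
[... 258 characters left out ...]
1 -0.5605  0.1205]
 [ 0.0761 -0.5501  0.1278]
 [ 0.082  -0.5447  0.1362]]
sc plates top 18
[[ 0.0318 -0.5617  0.0833]
 [ 0.0381 -0.5417  0.0857]
 [ 0.0474 -0.5364  0.0898]]
sc tongue 385
[[-0.0277 -0.5856  0.0053]
 [ 0.018  -0.5395  0.0083]
 [ 0.1442 -0.521   0.0116]]
sc bed 266
[[ 0.1852 -0.6461  0.0054]
 [ 0.2099 -0.4913  0.0084]
 [ 0.3368 -0.4556  0.0114]]
sc stops grey 94
[[ 0.2016 -0.645   0.0303]
 [ 0.2222 -0.4792  0.0336]
 [ 0.3132 -0.4675  0.0367]]
cover 869 ang 0.5946159940582854 x at z=.0455 0.21074676955228083
[[ 0.209  -0.637   0.0423]
 [ 0.2452 -0.5473  0.0695]
 [ 0.3049 -0.4746  0.1103]]
sc pad 27
[[ 0.1737 -0.5697  0.0299]
 [ 0.1778 -0.5505  0.0347]
 [ 0.1834 -0.5372  0.0399]]
```

Measured clamp frame: yaw 77.3°, Y centre −0.555, hinge X≈0.211, cover ≈0.60 rad with its edge at (X .308, z .11). Handle rear face is at X≈.037 and trigger front at X≈.087 (50 mm over both, as given). Now I'll open the cover with closed fingertips, following the arc of its edge.

```bash
cat >> h.py <<'E'
R=np.c_[Y,X,[0,0,-1]]
W=lambda x,y,z:x*X+y*Y+np.array([0,0,z])
def ang(fn):
    P,p,ok=cloud(fn);hsv=cv2.cvtColor(p,cv2.COLOR_RGB2HSV);H,S,V=[hsv[...,i].astype(int) for i in range(3)]
    C=np.stack([P@X,P@Y,P[...,2]],-1);x,y,z=C[...,0],C[...,1],C[...,2]
    q=C[ok&(x>.17)&(x<.34)&(y>-.66)&(y<-.45)&(H>60)&(H<95)&(S>80)&(z>.05)]
    c=np.median(q,0)
    for _ in range(4):
        U,s,Vt=np.linalg.svd(q-q.mean(0),full_matrices=False);n=Vt[2];q=q[abs((q-q.mean(0))@n)<.006]
    n=n*np.sign(n[2]);return len(q),np.arctan2(-n[0],n[2]),n,np.percentile(q,[1,99],axis=0)
E
python3 - <<'E'
from h import *
np.set_printoptions(precision=4,suppress=True)
print(ang('sc'))
assert abs(np.linalg.det(R)-1)<1e-6
move_l(W(.348,-.555,.30),R,feed=.2);command_gripper(0)
move_l(W(.348,-.555,.120),feed=.12)
th=.60
for t in np.linspace(.62,1.05,6):
    x=.211+.118*np.cos(t)+.0145;z=.043+.118*np.sin(t)-.012+.025
    move_l(W(x,-.555,z),feed=.06)
s=sense();print(s['wrist_force'],s['time_s'],s['position']@X)
snap('side','sd2')
move_l(W(.335,-.555,.165),feed=.1);move_l(W(.335,-.555,.30),feed=.2)
snap('scene','sc2');print(ang('sc2'),sense()['time_s'])
E
```

```text
(832, np.float64(0.5859938321688053), array([-0.553 ,  0.0008,  0.8332]), array([[ 0.2127, -0.638 ,  0.0505],
       [ 0.3053, -0.4741,  0.1105]]))
[-0.7228  3.3502  6.4962] 9.95 0.28386666533337046
(870, np.float64(1.0519944206546503), array([-0.8684, -0.002 ,  0.4958]), array([[ 0.2087, -0.6393,  0.0506],
       [ 0.2669, -0.4762,  0.1436]])) 11.5333
```

Cover is at 1.05 rad and clear of the fingers. Next I straddle handle and trigger from above. The arm will pull the trigger toward the handle with the gripper opening fixed, so wrist force and position both give feedback.

```bash
python3 - <<'E'
from h import *
np.set_printoptions(precision=4,suppress=True)
move_l(W(.0625,-.5555,.30),feed=.2);command_gripper(.064,60)
print(sense()['finger_gap'])
print('hit',move_l(W(.0625,-.5555,.131),feed=.08,until_force=8))
s=sense();print(s['time_s'],s['position'],s['wrist_force'],s['finger_gap'])
s0=s['wrist_force']@X
snap('wrist','w3')
for x in (.060,.058,.056,.054,.052):
    h=move_l(W(x,-.5555,.131),feed=.03,until_force=25);sleep(.1);s=sense();print(x,h,s['position']@X,s['wrist_force']@X-s0,s['finger_gap'])
snap('wrist','w4');print(s['time_s'])
E
python3 -c "
import cv2,numpy as np
a=cv2.imread('pics/w4.png');print(a.shape)"
```

```text
0.06394355285718485
hit False
15.9333 [ 0.5559 -0.0612  0.1313] [ 0.5878 -0.1713 -0.231 ] 0.06417037991148024
0.06 False 0.05994910925370027 0.017104009200356762 0.06390225952172543
0.058 False 0.057978395188630336 0.07568726702181226 0.06399943936332146
0.056 False 0.0568999646028852 3.639377234631997 0.0639991525762587
0.054 False 0.05426656553577558 4.803837591538936 0.06437113523612029
0.052 False 0.051888205950710475 3.2014094374471096 0.0639013988119708
17.7333
(480, 640, 3)
```

View pics/w4.png

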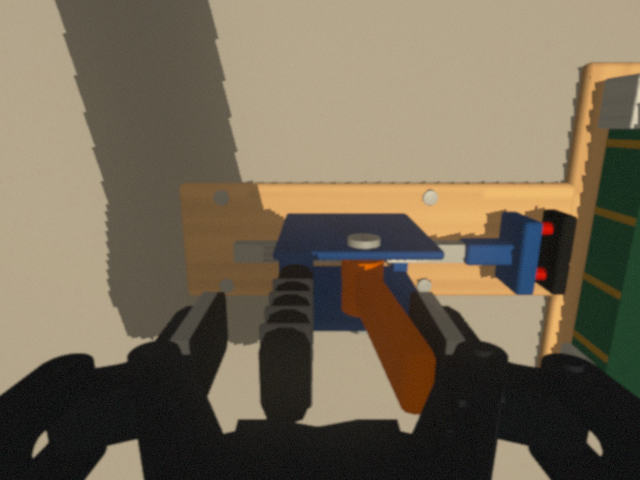

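The wrist view shows the trigger (orange, 390,330) against the right finger, the jaw plate at (520,252), red pins at (547,228) and (541,275), and the pad at (565,250) short of the spine (590). Finishing stroke 1.

```bash
cat >> h.py <<'E'
Y0=-.5555
def pull(xs,lim,f0,v=.03):
    for x in xs:
        h=move_l(W(x,Y0,.131),feed=v,until_force=lim);sleep(.08);s=sense();print(x,h,'%.4f F %.2f gap %.4f t %.2f'%(s['position']@X,s['wrist_force']@X-f0,s['finger_gap'],s['time_s']))
        if s['wrist_force']@X-f0>lim: break
def padinfo(fn):
    P,p,ok=cloud(fn);hsv=cv2.cvtColor(p,cv2.COLOR_RGB2HSV);H,S,V=[hsv[...,i].astype(int) for i in range(3)]
    C=np.stack([P@X,P@Y,P[...,2]],-1);x,y,z=C[...,0],C[...,1],C[...,2]
    reg=ok&(x>.13)&(x<.235)&(abs(y-Y0)<.03)&(z>.012)&(z<.055)
    r=[]
    for m in((H>100)&(H<125)&(S>100)&(z>.03),((H<6)|(H>172))&(S>140),(V<60)&(z>.03)&(x<.213)):
        q=x[m&reg];r.append((len(q),np.percentile(q,[2,50,98]) if len(q) else None))
    return r
E
python3 - <<'E'
from h import *
np.set_printoptions(precision=4,suppress=True)
print(padinfo('w3'));print(padinfo('w4'))
f0=.13*0+np.array([.5878,-.1713,-.231])@X
pull((.049,.046,.043,.041,.040),15,f0)
snap('wrist','w5');print(padinfo('w5'))
move_l(W(.0605,Y0,.131),feed=.08);s=sense();print(s['wrist_force']@X-f0,s['time_s'])
snap('wrist','w6');print(padinfo('w6'))
E
```

```text
[(2241, array([0.1311, 0.1546, 0.1619])), (363, array([0.1691, 0.1732, 0.1761])), (3082, array([0.1536, 0.1807, 0.2129]))]
[(2835, array([0.1333, 0.1567, 0.1648])), (330, array([0.1727, 0.1763, 0.1789])), (3616, array([0.1561, 0.1827, 0.2129]))]
0.049 False 0.0488 F 3.39 gap 0.0642 t 18.12
0.046 False 0.0459 F 2.97 gap 0.0640 t 18.45
0.043 False 0.0440 F 5.81 gap 0.0644 t 18.78
0.041 False 0.0425 F 7.04 gap 0.0645 t 19.12
0.04 False 0.0418 F 6.33 gap 0.0638 t 19.45
[(3074, array([0.1382, 0.1618, 0.17  ])), (288, array([0.1786, 0.182 , 0.1842])), (3215, array([0.1611, 0.185 , 0.2128]))]
-0.4771645787309726 19.9083
[(2783, array([0.1396, 0.163 , 0.1712])), (339, array([0.1787, 0.1826, 0.1853])), (3525, array([0.1625, 0.1891, 0.2129]))]
```

Stroke gives 9 mm. Strokes 2 and 3 should bring the pad to about 2 mm from the spine.

```bash
python3 - <<'E'
from h import *
np.set_printoptions(precision=4,suppress=True)
f0=np.array([.5878,-.1713,-.231])@X
for k in (7,9):
    pull((.050,.0395),12,f0,.05)
    snap('wrist',f'w{k}');print(padinfo(f'w{k}'))
    move_l(W(.0605,Y0,.131),feed=.08);sleep(.1)
    snap('wrist',f'w{k+1}');print(padinfo(f'w{k+1}'))
snap('scene','sc3');print(ang('sc3')[:2],sense()['time_s'])
E
python3 -c "
import cv2
a=cv2.imread('pics/w10.png')[180:330,440:640];cv2.imwrite('pics/w10c.png',cv2.resize(a,None,fx=4,fy=4,interpolation=cv2.INTER_CUBIC))"
```

```text
0.05 False 0.0501 F 3.10 gap 0.0640 t 20.40
0.0395 False 0.0409 F 4.56 gap 0.0640 t 20.84
[(3177, array([0.1483, 0.172 , 0.1802])), (263, array([0.1893, 0.1927, 0.1946])), (3342, array([0.1713, 0.1949, 0.2128]))]
[(3020, array([0.1498, 0.1733, 0.1814])), (313, array([0.1896, 0.1933, 0.1959])), (3814, array([0.1728, 0.199 , 0.2129]))]
0.05 False 0.0502 F 2.97 gap 0.0642 t 21.90
0.0395 False 0.0409 F 4.60 gap 0.0642 t 22.34
[(3299, array([0.1585, 0.1822, 0.1905])), (225, array([0.1999, 0.2031, 0.2049])), (2916, array([0.1814, 0.2043, 0.2126]))]
[(3165, array([0.1596, 0.1833, 0.1915])), (243, array([0.1999, 0.2032, 0.2051])), (3472, array([0.1826, 0.2064, 0.2128]))]
(881, np.float64(1.0514485644490963)) 23.0083
```

View pics/w10c.png

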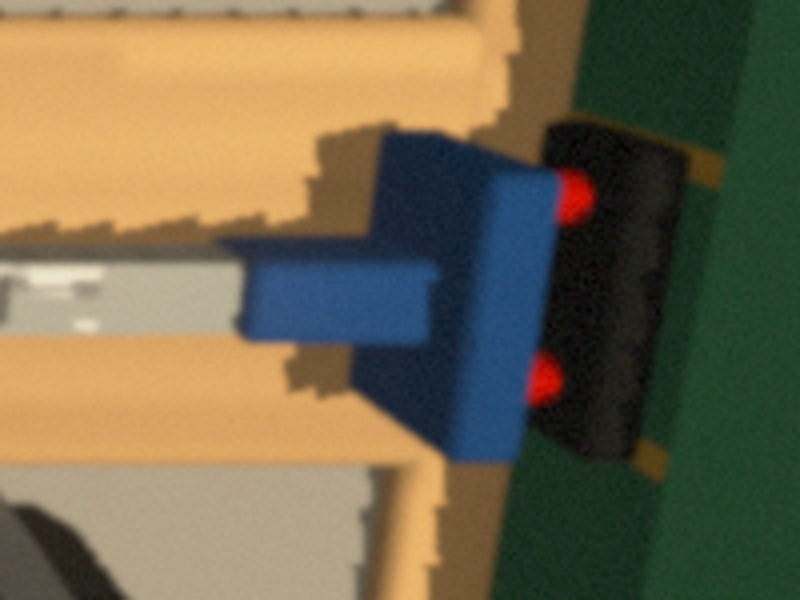

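Jaw plate front is at ~.1915, pins still fully out, and the pad (crop 630–690) is just short of the spine. Stroke 4 goes in small steps, measuring the pad-to-jaw distance.

```bash
cat >> h.py <<'E'
def comp(fn):
    P,p,ok=cloud(fn);hsv=cv2.cvtColor(p,cv2.COLOR_RGB2HSV);H,S,V=[hsv[...,i].astype(int) for i in range(3)]
    C=np.stack([P@X,P@Y,P[...,2]],-1);x,y,z=C[...,0],C[...,1],C[...,2]
    reg=ok&(x>.13)&(x<.235)&(abs(y-Y0)<.018)
    b=reg&(H>100)&(H<125)&(S>100)&(z>.038);xb=np.percentile(x[b],97)
    k=reg&(p.max(2)<60)&(p.max(2).astype(int)-p.min(2)<16)&(z>.0345)&(z<.041)&(x>xb+.004)
    q=x[k];return np.r_[xb,len(q),np.percentile(q,[5,50,95]),np.median(q)-xb,np.median(z[k])]
E
python3 - <<'E'
from h import *
np.set_printoptions(precision=4,suppress=True)
for i in range(3,11):print(i,comp(f'w{i}'))
f0=np.array([.5878,-.1713,-.231])@X
for k,x in enumerate((.056,.052,.049,.047,.045)):
    pull((x,),9,f0);snap('wrist',f'x{k}');print(comp(f'x{k}'))
E
```

```text
3 [  0.162  910.       0.1756   0.1777   0.1811   0.0156   0.0375]
4 [  0.165  984.       0.1782   0.1804   0.184    0.0154   0.0375]
5 [   0.1702 1013.        0.1832    0.1855    0.1892    0.0154    0.0375]
6 [  0.1713 997.       0.1846   0.1868   0.1905   0.0155   0.0375]
7 [   0.1805 1144.        0.1935    0.1961    0.2004    0.0156    0.0376]
8 [   0.1817 1115.        0.1949    0.1976    0.2017    0.0159    0.0376]
9 [   0.1907 1035.        0.2035    0.2058    0.2103    0.0152    0.0376]
10 [   0.1916 1144.        0.204     0.2067    0.211     0.015     0.0375]
0.056 False 0.0567 F 3.53 gap 0.0642 t 23.39
[   0.1923 1151.        0.204     0.2066    0.2111    0.0144    0.0375]
0.052 False 0.0530 F 4.31 gap 0.0643 t 23.81
[   0.1937 1144.        0.204     0.2066    0.2111    0.0128    0.0376]
0.049 False 0.0502 F 5.03 gap 0.0641 t 24.19
[   0.1947 1161.        0.2039    0.2067    0.2112    0.012     0.0375]
0.047 False 0.0485 F 6.10 gap 0.0637 t 24.57
[   0.1955 1162.        0.204     0.2068    0.2111    0.0113    0.0375]
0.045 False 0.0466 F 6.15 gap 0.0645 t 24.96
[   0.1962 1144.        0.2041    0.2067    0.2111    0.0105    0.0375]
```

The pad has stopped on the spine at .2067 and the springs are in about 5.0 mm. A little more for 6 mm, then a check that it holds.

```bash
python3 - <<'E'
from h import *
np.set_printoptions(precision=4,suppress=True)
f0=np.array([.5878,-.1713,-.231])@X
pull((.0425,),12,f0);snap('wrist','y0');print(comp('y0'))
sleep(1.2);snap('wrist','y1');print(comp('y1'));s=sense();print(s['wrist_force']@X-f0,s['position']@X,s['time_s'])
snap('scene','sc4');print(ang('sc4')[:2])
E
python3 -c "
import cv2
a=cv2.imread('pics/y1.png')[180:420,320:640];cv2.imwrite('pics/y1c.png',cv2.resize(a,None,fx=2.5,fy=2.5,interpolation=cv2.INTER_CUBIC))"
```

```text
0.0425 False 0.0444 F 6.91 gap 0.0637 t 25.34
[   0.197  1179.        0.204     0.2067    0.2113    0.0097    0.0375]
[   0.1969 1154.        0.2041    0.2066    0.2111    0.0097    0.0376]
7.1940507127400535 0.044428502738669606 26.6417
(870, np.float64(1.0456628042092637))
```

View pics/y1c.png

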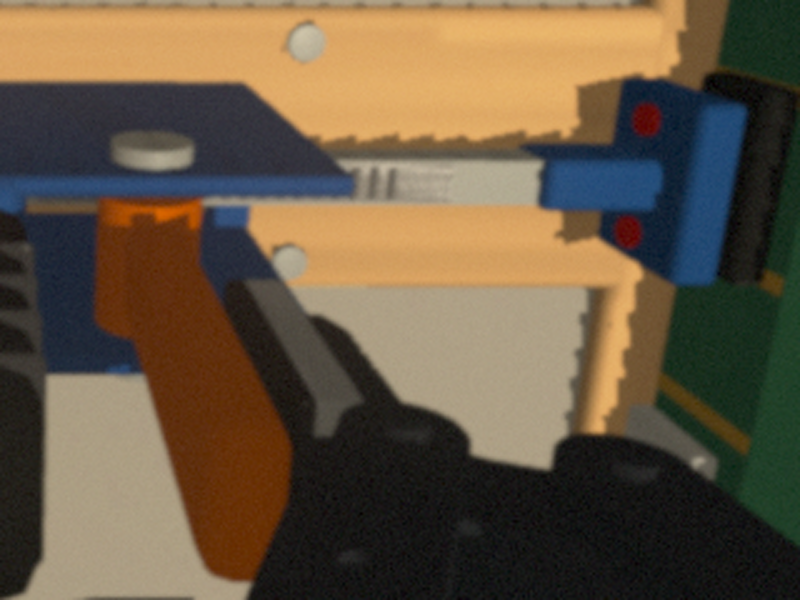

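The pad is on the spine with its springs in about 5.8 mm and stable. The pins now show through the back of the jaw plate, the trigger (crop 200,400) is held by the finger with 7 N, and the cover is at 1.05 rad. Handing in.

```bash
python3 -c "
from rig import *
print(finish_job())"
```

```text
the job is handed in; nothing more can be done
None
```

I handed the job in at about 27 s with the cover standing at about 60° (1.05 rad) and the pad on the spine with its springs in about 5.8 mm. The trigger was still held at about 7 N; no verdict came back.

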